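# Check that a trolley brake lever stops short of its bar

### The arm

A 7-joint arm with a two-finger parallel gripper is mounted at the origin on the work surface. World frame = base frame: x ahead of the robot, y to its left, z up, the work surface at z = 0. Lengths are in m, angles in rad, forces in N, time in s.
With the tool pointing down it reaches from about 0.425 to 0.925 m from the base axis. Payload 6.8 kg.
Tool frame: the origin (TCP) lies at the very end of the fingers, on their centre line; the grasp point (between the pads) lies 19 mm behind it; z points along the fingers, y is the direction in which the jaws open and shut (so a half turn about z gives the same grasp; the last joint's range is limited). The gripper opens to 85 mm and grips with 20 to 120 N. Pads are 22 mm wide; open, the fingers measure 114 mm over their backs; the gripper's body (76 mm by 85 mm) begins 54 mm behind the grasp point. The pads swing forward as they close: fully open they stand 13 mm farther back than shut.
Start: joints at [-1.364, 0.477, 0.022, 1.555, -0.011, 1.109, -0.083], TCP at [0.209, 0.642, 0.209] pointing down, gripper open.
Joint ranges: [-2.96, 2.96], [-0.34, 2.1], [-1.41, 1.46], [0.24, 2.44], [-1.37, 4.51], [0.17, 1.92], [-2.96, 2.96]. Speed limits (rad/s): [2.39, 2.39, 3.14, 3.14, 3.14, 3.14, 3.14].

### API

Orientations are given as a unit quaternion [w, x, y, z].
In Python, from station import bot gives the robot as it stands.
- The arm moves only by the tool move_arm, never from a script. Its argument "commands" is text: rows parted by semicolons, each of 7 numbers parted by spaces: the opening, from 0 (shut) to 1 (fully open), then the shift along the tool's x, y, z in cm, then the turn, a rotation vector about the tool's x, y, z in degrees. In form: gripper tx ty tz rx ry rz; .... A call has 1 to 12 rows; each row shifts and turns the commanded pose from where the row before left it, along the tool's axes as they then stand; what a row does not reach is not made up. A row lasts 1/12 s, in which the tool goes at most 41.7 mm and 7.16 degrees, less where a joint would pass 70% of its speed; a pose out of reach is approached as far as the arm can. A call with a gripper value outside its range is refused whole. The fingers move at their own pace and stop on an object; "force" is the grip in N (left out, the last holds). Time passes only in rows, so rows that do not move let the fingers close. It gives the time, the measured TCP pose, the force and the opening at its end, in the units of the state.
- bot.get_obs(): the state, without advancing time (a new reading comes with each control period).
- bot.read_camera(name): name is "side" or "top"; returns a dict with "img" (480x640x3 uint8, red, green, blue), "K" (3x3 intrinsics, pixels), "rvec" (rotation vector, rad) and "tvec" (3), from world to camera coordinates, as OpenCV has them. Camera axes: x right, y down, z forward; pixel columns grow to the right and rows downward; lengths in m; the calibration is good to about 2 mm. A picture is of the moment at which its call begins. There is no depth.
- bot.hand_in(): hands the job in, once; it reports no verdict.
The state is a dict: "t": time; "q": joint angles; "joint_vel": joint speeds; "joint_torque": joint torques, N m; "eef_pos": TCP position; "tool_rot": TCP orientation; "contact_force": force on the tool from outside, world axes, zero at the start; "torque": the same for the moment, N m; "gripper_width": opening from 0.0 (shut) to 1.0 (fully open).
Only numpy, scipy, OpenCV 4.12 (cv2) and the standard library are available. Lean on these libraries where they do the work, as an engineer would, in place of code of your own. Each camera call takes 0.05 s, during which the arm holds its last target. There are 200 camera calls.

### The job

Check the brake lever, the longer of the two hand levers on the bench stands: with the tips or backs of the fingers press it gently from its outer side in towards its bar until it stops (it should stop short of the bar), let it spring all the way back out, then press it in to its stop once more and finish while still holding it there with the fingers, so that the gap can be looked at. Only push on the outer side: do not reach behind the lever or grip it, and do not touch the bar. Leave the short release lever and everything else on the table where it is.

Things in the scene. Friction and masses are not known exactly. Their poses are not given: they have to be found in the camera images.
- brake_handle: Push-handle on a heavy stand that cannot move, the one with the LONG lever; left or right, turned up to 0.4 rad. Dark base plate 150 x 130 x 14 mm, 26 mm post, level bar along y on top, 169 mm high in all. Origin: centre of the plate's underside, on the table. The lever is on the -x side (towards the robot), its pivot near the bar's +y end.
- brake_bar (a point): The bar of the brake handle: level steel tube 25 mm in diameter, 270 mm long along its y, with a black rubber grip 33 mm in diameter on the -y 112 mm. Origin: middle of the bar, on its axis, 150 mm above the table; same axes as the stand. It is not to be touched.
- brake_lever (a joint): Angle of the long lever: 0 fully out, grows as it is pressed to the bar (counter-clockwise from above, vertical pivot); firm stop at 0.25 rad, where its end is still about 25 mm clear of the grip. A spring pushes it back out: 0.4 N m at rest, 0.9 N m at the stop (about 8 N at the press point).
- brake_lever_hinge (a point): Pivot of the long lever, at the lever's mid-height, 150 mm above the table, at (-37, 80, 150) mm in the stand's frame. The axes here turn with the lever: -y runs from the pivot along the blade to its end, +x is the way the blade is pressed, z up. At rest it is turned -0.35 rad (about z) from the stand.
- brake_lever_press (a point): Point on the outer face of the long lever, 109 mm from the pivot along the blade, at mid-height, 6 mm in -x from the pivot's line; axes as at the hinge; press here along +x. The aluminium blade is straight, 145 mm from pivot to end, 16 mm high, 10 mm thick, with a 20 mm ball at the end. Below it is only the base plate and low clutter.
- release_handle: The second, similar push-handle on the same kind of stand, with the SHORT lever (85 mm long, 26 mm high, flat paddle, no ball). Origin and axes as for the brake handle.
- release_lever (a joint): Angle of the short lever: 0 fully out, grows as it is pressed. Leave it alone.
- bottle1: Loose blue glass bottle with white cap, 62 mm in diameter, 170 mm high, behind the stands. Origin: centre of underside.
- bottle2: A second such bottle.
- pinecone: Loose brown pine cone standing on the table in front of the stands, 68 mm in diameter, 88 mm high. Origin: centre of underside.
- phone: Loose black phone lying flat, 72 x 146 x 9 mm. Origin: centre of underside.
- screwdriver: Loose screwdriver with orange handle, 190 mm long, lying between the two stands. Origin: centre of underside.
- spool: Loose wooden spool standing up, 40 mm in diameter, 40 mm high. Origin: centre of underside.
- mug: Loose white mug, 80 mm in diameter, 92 mm high, behind the stands. Origin: centre of underside.

How it is judged:
By the outcome, as a careful person would: the job done as asked, in the order asked, and still so for the second after the job is handed in, while the arm keeps its last pose, push and grip.
It also fails if it takes over 51 s, if anything falls off the work surface, if the arm or the gripper's body presses on something with over 40 N, if the wrist force passes 120 N, or if a joint passes its speed limit or range.

## Working session

There is one attempt and no reset: what is moved stays moved. The work goes in short steps, Python scripts to look and compute and a tool call to move; the robot and the scene stay as the last step left them, time stands still between calls to the robot, and variables do not carry over. Pictures are saved under pics/ and viewed, about 8 in all and at most 12, crops included, and the job is handed in when it is done.

Besides the shell and the picture viewer there is one more tool, called by a JSON object that holds its "name" and its "arguments", one argument or row to a line. move_arm: Moves the arm, as the interface text tells. Its arguments: {"type":"object","properties":{"commands":{"type":"string"},"force":{"type":"number"}},"required":["commands"]}

```bash
mkdir -p pics; python3 - <<'E'
from station import bot
import cv2,numpy as np
for n in("top","side"):
    c=bot.read_camera(n); cv2.imwrite(f"pics/{n}0.png",c["img"][:,:,::-1]); 
    R=cv2.Rodrigues(np.array(c["rvec"]))[0]; print(n,c["K"],(-R.T@np.array(c["tvec"]).ravel()).round(3),R.round(2))
o=bot.get_obs(); print(o)
E
```

```text
top [[612.18468325   0.         321.86350385]
 [  0.         612.18468325 239.63278087]
 [  0.           0.           1.        ]] [0.41  0.018 1.186] [[ 0.   -1.    0.  ]
 [-0.99 -0.   -0.14]
 [ 0.14 -0.   -0.99]]
side [[462.06219519   0.         318.73713252]
 [  0.         462.06219519 242.4348879 ]
 [  0.           0.           1.        ]] [ 0.277 -0.695  0.618] [[ 0.94 -0.34  0.  ]
 [-0.19 -0.51 -0.84]
 [ 0.29  0.79 -0.54]]
{'t': 0.1, 'q': array([-1.36409524,  0.4777391 ,  0.02234954,  1.55638488, -0.01153499,
        1.10932431, -0.08308479]), 'joint_vel': array([-0.0001362 , -0.00048571,  0.00102842, -0.00234276,  0.00110875,
        0.00108962, -0.00012832]), 'joint_torque': array([ 4.12175810e-03, -5.97763717e+01,  1.61349222e+00, -2.81955868e+01,
        1.28276262e-02,  5.05156961e-03, -3.09691029e-05]), 'eef_pos': array([0.20882194, 0.64125495, 0.20819495]), 'tool_rot': array([-8.62784910e-05,  1.56744848e-01,  9.87638753e-01, -8.59617221e-04]), 'contact_force': array([-0.51666176,  0.62783104, -0.53186489]), 'torque': array([-0.00562297, -0.00985532, -0.00584364]), 'gripper_width': 1.000158941732549}
```

View pics/top0.png

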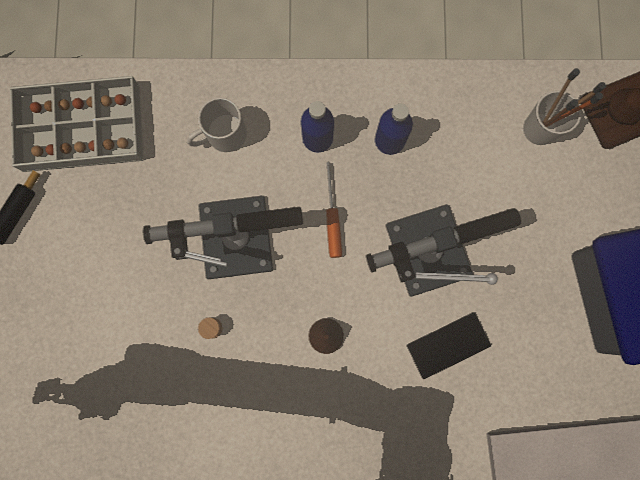

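View pics/side0.png

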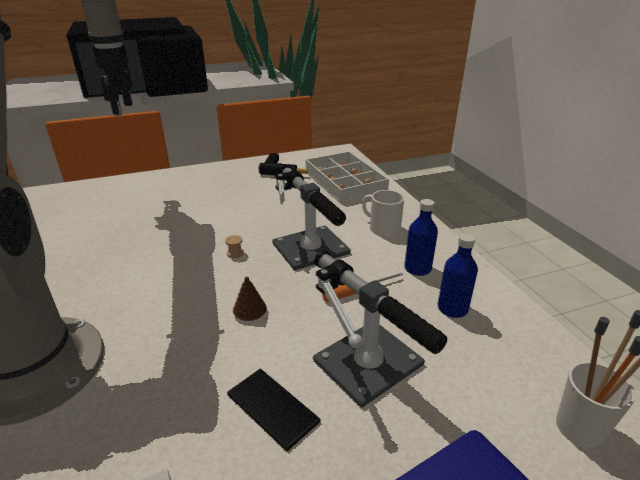

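Top view: the brake handle is on the right, with its bar from (369,263) to (520,216), the blade from (408,274) to the ball at (491,279), and the phone at (449,345). The release handle is on the left. Side view: the ball is at (355,340), and the pine cone and spool are clear of the lever.

```bash
cat > h.py <<'E'
import cv2,numpy as np
from station import bot
def cam(n):
    c=bot.read_camera(n); c["R"]=cv2.Rodrigues(np.array(c["rvec"]))[0]; c["t"]=np.array(c["tvec"]).ravel(); return c
def ray(c,uv,z):
    d=c["R"].T@np.linalg.inv(c["K"])@np.r_[uv,1.]; o=-c["R"].T@c["t"]; return o+d*(z-o[2])/d[2]
def proj(c,p): return cv2.projectPoints(np.float64(p).reshape(-1,1,3),np.array(c["rvec"]),c["t"],c["K"],None)[0].reshape(-1,2)
E
python3 - <<'E'
from h import *
c=cam("top"); s=cam("side")
a=c["img"][190:310,350:550,::-1]; cv2.imwrite("pics/topc.png",cv2.resize(a,None,fx=4,fy=4,interpolation=cv2.INTER_CUBIC))
a=s["img"][240:410,280:460,::-1]; cv2.imwrite("pics/sidec.png",cv2.resize(a,None,fx=3.5,fy=3.5,interpolation=cv2.INTER_CUBIC))
E
```

```text
(no output)
```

View pics/topc.png

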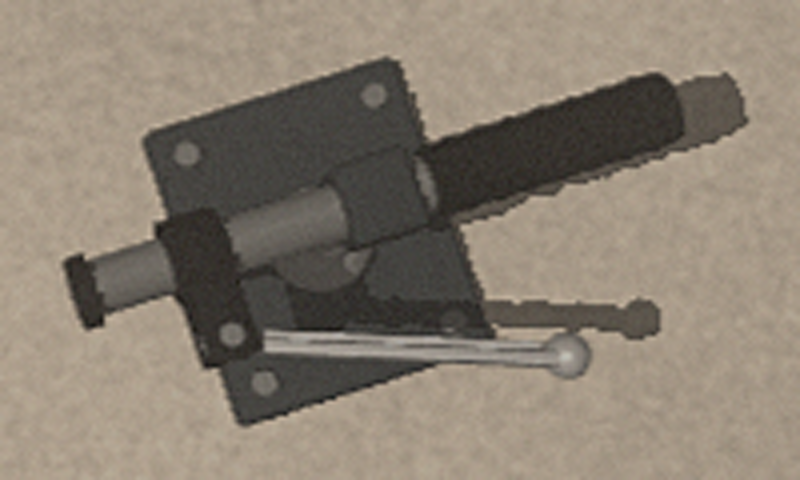

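View pics/sidec.png

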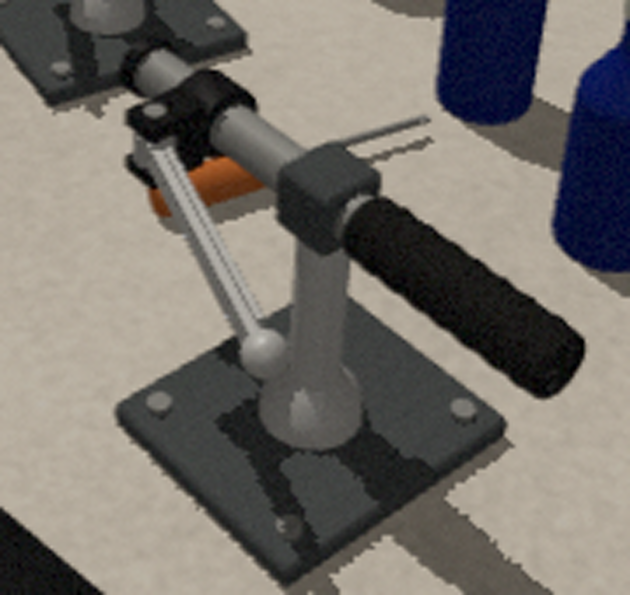

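Top crop: the ball is at full-image (492,279), the pivot screw at (408,273.5), and the bar runs from (370,263) to (518,217). Side crop: the ball is at (355.5,340.5). I'll refine these with masks and check them against the given geometry.

```bash
python3 - <<'E'
from h import *
c=cam("top"); s=cam("side")
# ball two-view
def tri(a,b):
    P=[k["K"]@np.c_[k["R"],k["t"]] for k in(c,s)]
    X=cv2.triangulatePoints(P[0],P[1],np.float64(a),np.float64(b)).ravel(); X=X[:3]/X[3]
    print("tri",X.round(4),[ (proj(k,X)[0]-np.array(p)).round(1) for k,p in((c,a),(s,b))]); return X
ball=tri((492.2,279),(355.4,340.6))
# plate corners (top z=.014)
C=np.array([ray(c,np.array(p)/4+[350,190],.014) for p in((148,133),(396,58),(242,424))])
print("plate sides",np.linalg.norm(C[1]-C[0]),np.linalg.norm(C[2]-C[0]))
ctr=(C[1]+C[2])/2; d=C[0]-C[1]; 
e1,e2=[ray(c,np.array(p)/4+[350,190],.15) for p in((82,291),(670,107))]
b=e1-e2; print("bar",np.linalg.norm(b),((e1+e2)/2).round(4),"plate ctr",ctr.round(4))
yaw=np.arctan2(-b[0],b[1]); print("yaw bar",yaw,"plate edge",np.arctan2(-d[0],d[1]))
# blade line by mask of bright, grey pixels
g=c["img"].astype(int); m=((g.max(2)-g.min(2)<22)&(g.mean(2)>125)).astype(np.uint8); roi=np.zeros_like(m); roi[270:284,417:486]=1
v,u=np.nonzero(m&roi); L=cv2.fitLine(np.c_[u,v].astype(np.float32),cv2.DIST_L2,0,.01,.01).ravel(); print(len(u),L)
p,q=[ray(c,L[2:]+L[:2]*k,.158) for k in(-30,30)]; w=p-q; print("blade yaw",np.arctan2(-w[0],w[1]))
for o in(ctr,(e1+e2)/2):
    o=np.r_[o[:2],0]; Rz=lambda a:np.array([[np.cos(a),-np.sin(a),0],[np.sin(a),np.cos(a),0],[0,0,1]])
    h=o+Rz(yaw)@[-.037,.08,.15]; A=Rz(yaw-.35)
    print("hinge",h.round(4),"press",(h+A@[-.006,-.109,0]).round(4),"end",(h+A@[0,-.145,0]).round(4),"stop press",(h+Rz(yaw-.1)@[-.006,-.109,0]).round(4))
print("ball top only",ray(c,(492.2,279),.15).round(4),"hinge screw",ray(c,(408,273.5),.168).round(4))
print("phone",ray(c,(449,345),.009).round(3),"cone",ray(c,(326,335),.05).round(3))
E
```

```text
tri [ 0.487  -0.2714  0.1497] [array([ 0., -0.]), array([-0.,  0.])]
plate sides 0.12694432376932763 0.147122672552166
bar 0.26567059312964003 [ 0.5541 -0.1919  0.15  ] plate ctr [ 0.5532 -0.1911  0.014 ]
yaw bar 0.306602446138286 plate edge 0.29924036476609506
311 [9.9916154e-01 4.0941086e-02 4.5100320e+02 2.7635370e+02]
blade yaw -0.03796003520659502
hinge [ 0.4938 -0.126   0.15  ] press [ 0.483  -0.2346  0.15  ] end [ 0.4875 -0.2709  0.15  ] stop press [ 0.5102 -0.2339  0.15  ]
hinge [ 0.4947 -0.1268  0.15  ] press [ 0.4839 -0.2355  0.15  ] end [ 0.4884 -0.2717  0.15  ] stop press [ 0.5111 -0.2347  0.15  ]
ball top only [ 0.487  -0.2713  0.15  ] hinge screw [ 0.4944 -0.1262  0.168 ]
phone [ 0.372 -0.224  0.009] cone [0.391 0.009 0.05 ]
```

```bash
cat >> h.py <<'E'
from scipy.spatial.transform import Rotation as Ro
def tool():
    o=bot.get_obs(); return o,np.array(o["eef_pos"]),Ro.from_quat(np.roll(o["tool_rot"],-1))
E
python3 - <<'E'
from h import *
from scipy.linalg import logm
o,p,R=tool(); print(R.as_matrix().round(3))
T=np.eye(4);T[:3,:3]=R.as_matrix();T[:3,3]=p;T[2,3]=.31
a=np.radians(5); G=np.eye(4); y=np.array([np.cos(a),np.sin(a),0]); z=np.array([0,0,-1.]); G[:3,:3]=np.c_[np.cross(y,z),y,z]; G[:3,3]=[.44,-.235,.31]
D=logm(np.linalg.inv(T)@G).real; n=33
print("per row cm",(D[:3,3]*100/n).round(3),"deg",np.degrees([D[2,1],D[0,2],D[1,0]])/n)
E
```

```text
[[-0.951  0.31  -0.   ]
 [ 0.31   0.951 -0.001]
 [-0.    -0.001 -1.   ]]
per row cm [-2.664e+00 -1.170e+00  1.000e-03] deg [-8.37464021e-04  6.60511109e-04  2.02915818e+00]
```

{"name": "move_arm", "arguments": {
  "commands": "0 0 0 -2.5 0 0 0;0 0 0 -2.5 0 0 0;0 0 0 -2.5 0 0 0;0 0 0 -2.5 0 0 0;0 0 0 0 0 0 0;0 0 0 0 0 0 0",
  "force": 30
}}

```text
t: 0.8
eef_pos: [0.2092, 0.6427, 0.3109]
tool_rot: [0.0, 0.157, 0.988, 0.002]
contact_force: [1.0, -0.1, -1.2]
gripper_width: 0.142
```

{"name": "move_arm", "arguments": {
  "commands": "0 -2.66 -1.17 0 0 0 2.03;0 -2.66 -1.17 0 0 0 2.03;0 -2.66 -1.17 0 0 0 2.03;0 -2.66 -1.17 0 0 0 2.03;0 -2.66 -1.17 0 0 0 2.03;0 -2.66 -1.17 0 0 0 2.03;0 -2.66 -1.17 0 0 0 2.03;0 -2.66 -1.17 0 0 0 2.03;0 -2.66 -1.17 0 0 0 2.03;0 -2.66 -1.17 0 0 0 2.03;0 -2.66 -1.17 0 0 0 2.03"
}}

```text
t: 1.72
eef_pos: [0.405, 0.3899, 0.3076]
tool_rot: [-0.0, 0.346, 0.938, -0.001]
contact_force: [-0.7, -0.2, 0.1]
gripper_width: -0.003
```

{"name": "move_arm", "arguments": {
  "commands": "0 -2.66 -1.17 0 0 0 2.03;0 -2.66 -1.17 0 0 0 2.03;0 -2.66 -1.17 0 0 0 2.03;0 -2.66 -1.17 0 0 0 2.03;0 -2.66 -1.17 0 0 0 2.03;0 -2.66 -1.17 0 0 0 2.03;0 -2.66 -1.17 0 0 0 2.03;0 -2.66 -1.17 0 0 0 2.03;0 -2.66 -1.17 0 0 0 2.03;0 -2.66 -1.17 0 0 0 2.03;0 -2.66 -1.17 0 0 0 2.03"
}}

```text
t: 2.63
eef_pos: [0.4904, 0.0844, 0.3078]
tool_rot: [-0.001, 0.521, 0.854, -0.001]
contact_force: [0.6, -0.6, 1.3]
gripper_width: -0.001
```

```bash
python3 -c "
from h import *
o,p,R=tool();print(o['q'].round(2),p)"
```

```text
[-0.72  0.09  0.46  1.86 -0.04  1.2   0.23] [0.49036558 0.0844276  0.30783473]
```

{"name": "move_arm", "arguments": {
  "commands": "0 -2.66 -1.17 0 0 0 2.03;0 -2.66 -1.17 0 0 0 2.03;0 -2.66 -1.17 0 0 0 2.03;0 -2.66 -1.17 0 0 0 2.03;0 -2.66 -1.17 0 0 0 2.03;0 -2.66 -1.17 0 0 0 2.03;0 -2.66 -1.17 0 0 0 2.03;0 -2.66 -1.17 0 0 0 2.03;0 -2.66 -1.17 0 0 0 2.03;0 -2.66 -1.17 0 0 0 2.03;0 -2.66 -1.17 0 0 0 2.03;0 0 0 0 0 0 0"
}}

```text
t: 3.63
eef_pos: [0.4511, -0.2353, 0.3084]
tool_rot: [-0.0, 0.68, 0.734, -0.001]
contact_force: [-0.2, -0.6, -0.5]
gripper_width: 0.001
```

```bash
python3 -c "
from h import *
o,p,R=tool();print(o['q'].round(2),p,R.as_matrix().round(3))
c=cam('top');cv2.imwrite('pics/t1.png',c['img'][:,:,::-1])"
```

```text
[-0.33  0.12  0.77  1.85 -0.09  1.2   0.54] [ 0.45114906 -0.23529225  0.3083604 ] [[-0.076  0.997 -0.002]
 [ 0.997  0.076 -0.002]
 [-0.002 -0.002 -1.   ]]
```

View pics/t1.png

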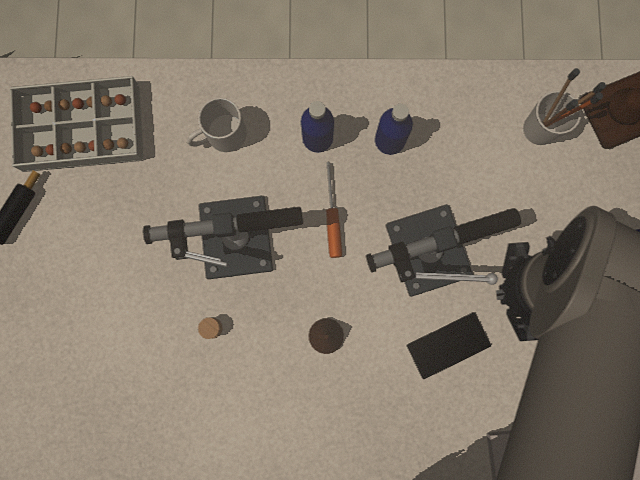

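The top view shows the gripper just robot-side of the lever, near (510,290), with everything else in place. I'll back off 1.5 cm and descend.

{"name": "move_arm", "arguments": {
  "commands": "0 0 -1.5 0 0 0 0;0 0 0 2 0 0 0;0 0 0 2 0 0 0;0 0 0 2 0 0 0;0 0 0 2 0 0 0;0 0 0 2 0 0 0;0 0 0 2 0 0 0;0 0 0 1.5 0 0 0;0 0 0 1.5 0 0 0;0 0 0 1.2 0 0 0;0 0 0 1 0 0 0;0 0 0 0 0 0 0"
}}

```text
t: 4.68
eef_pos: [0.4382, -0.2292, 0.1348]
tool_rot: [-0.002, 0.675, 0.738, -0.001]
contact_force: [0.3, 0.3, 0.4]
gripper_width: -0.0
```

```bash
python3 -c "
from h import *
o,p,R=tool();print(o['q'].round(2),p,R.as_matrix().round(3),o['contact_force'])
c=cam('side');a=c['img'][200:440,200:520,::-1];cv2.imwrite('pics/s1.png',cv2.resize(a,None,fx=2.5,fy=2.5))"
```

```text
[-0.22  0.33  0.7   2.08 -0.29  0.83  0.74] [ 0.43824749 -0.22924205  0.13481887] [[-0.088  0.996 -0.004]
 [ 0.996  0.088  0.001]
 [ 0.002 -0.004 -1.   ]] [0.26512105 0.26451458 0.40882836]
```

View pics/s1.png

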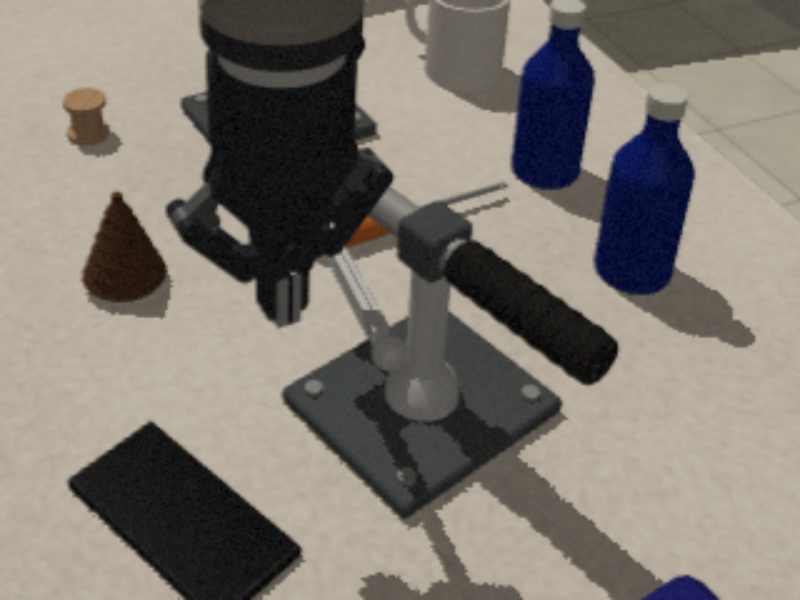

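Side view: the shut fingers are at crop (285,300), clear in front of the blade and low enough, and the wide knuckles are above bar height. I'll raise 5 mm, centre on the press point, and advance.

{"name": "move_arm", "arguments": {
  "commands": "0 -0.6 0 -0.5 0 0 0;0 0 0.5 0 0 0 0;0 0 0.5 0 0 0 0;0 0 0.5 0 0 0 0;0 0 0.5 0 0 0 0;0 0 0.3 0 0 0 0;0 0 0.3 0 0 0 0;0 0 0 0 0 0 0;0 0 0 0 0 0 0"
}}

```text
t: 5.48
eef_pos: [0.4661, -0.2345, 0.142]
tool_rot: [-0.0, 0.676, 0.737, -0.0]
contact_force: [-1.3, 0.2, -0.0]
gripper_width: 0.002
```

{"name": "move_arm", "arguments": {
  "commands": "0 0 0.2 0 0 0 0;0 0 0.2 0 0 0 0;0 0 0.2 0 0 0 0;0 0 0.2 0 0 0 0;0 0 0.2 0 0 0 0;0 0 0 0 0 0 0;0 0 0 0 0 0 0"
}}

```text
t: 6.07
eef_pos: [0.4761, -0.2337, 0.1421]
tool_rot: [-0.0, 0.676, 0.737, -0.0]
contact_force: [0.3, 0.0, -0.2]
gripper_width: 0.001
```

{"name": "move_arm", "arguments": {
  "commands": "0 0 0 0.4 0 0 0;0 0 0.2 0 0 0 0;0 0 0.2 0 0 0 0;0 0 0.2 0 0 0 0;0 0 0 0 0 0 0;0 0 0 0 0 0 0"
}}

```text
t: 6.57
eef_pos: [0.4822, -0.2332, 0.1381]
tool_rot: [0.0, 0.676, 0.737, -0.0]
contact_force: [-0.2, 0.1, -0.1]
gripper_width: -0.002
```

```bash
python3 -c "
from h import *
o,p,R=tool();print(p,o['contact_force'])
c=cam('side');a=c['img'][270:370,280:440,::-1];cv2.imwrite('pics/s2.png',cv2.resize(a,None,fx=5,fy=5))"
```

```text
[ 0.48219353 -0.23316386  0.13810843] [-0.21918195  0.14386279 -0.14477901]
```

View pics/s2.png

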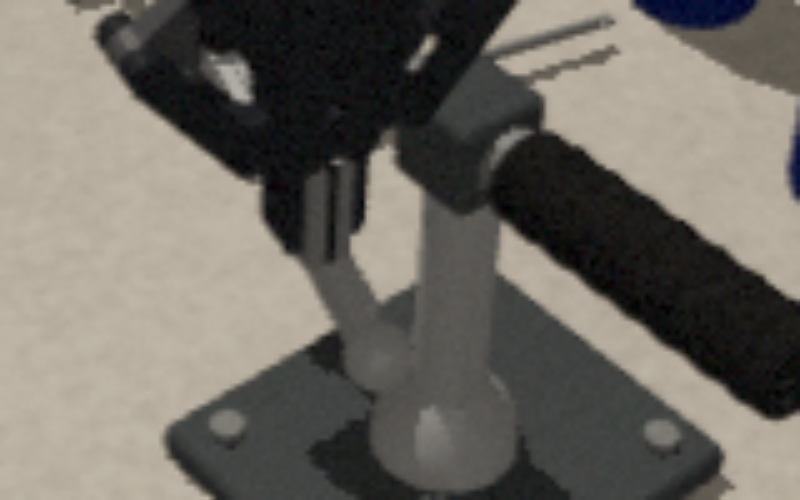

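The side crop shows the fingertips at about crop (333,260), right by the blade. The ball at (355.6,341) has not moved and no force is read, so I'll check by projection.

```bash
python3 -c "
from h import *
o,p,R=tool();c=cam('side')
for n,q in (('tcp',p),('press',[.4835,-.235,.15]),('ball',[.487,-.2714,.1497])):
  u=proj(c,q)[0]; print(n,u.round(1),'crop',((u-[280,270])*5).round())
t=cam('top');a=t['img'][230:320,410:530,::-1];cv2.imwrite('pics/t2.png',cv2.resize(a,None,fx=6,fy=6))
u=proj(t,p)[0];print('tcp top',u,(u-[410,230])*6)
"
```

```text
tcp [341.5 329.6] crop [308. 298.]
press [343.1 324.2] crop [316. 271.]
ball [355.4 340.6] crop [377. 353.]
tcp top [468.11974268 282.29560482] [348.71845609 313.77362891]
```

View pics/t2.png

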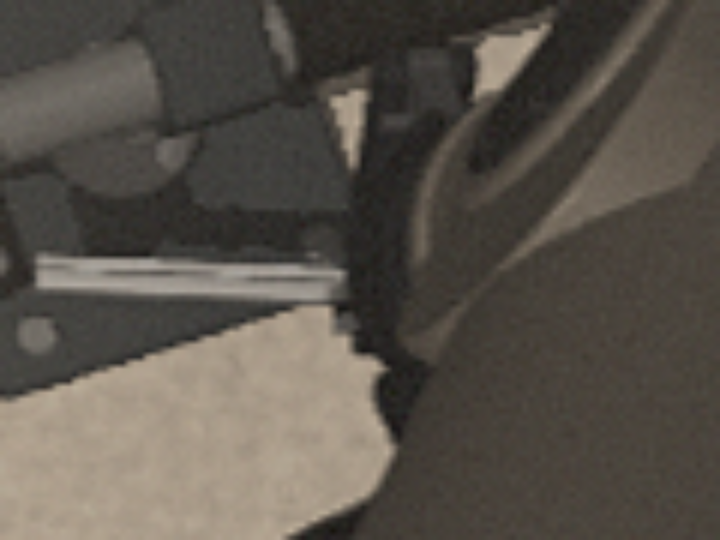

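```bash
python3 -c "
from h import *
c=cam('side')
print('s1 tcp',proj(c,[.4382,-.2292,.1348]),'seen 315.2 328.8')
for q in ([.482,-.233,.15],[.482,-.233,.16],[.482,-.222,.158],[.482,-.244,.158],[.492,-.244,.158],[.482,-.233,.17],[.494,-.233,.158]): print(q,(proj(c,q)[0]-[280,270])*5)
o,p,R=tool();print(o['joint_torque'].round(2),o['torque'])
c=cam('side');a=c['img'][290:350,310:390,::-1];cv2.imwrite('pics/s3.png',cv2.resize(a,None,fx=10,fy=10,interpolation=cv2.INTER_CUBIC)*1)
"
```

```text
s1 tcp [[312.68290273 336.634695  ]] seen 315.2 328.8
[0.482, -0.233, 0.15] [308.20608126 267.61406817]
[0.482, -0.233, 0.16] [309.15684707 242.04802377]
[0.482, -0.222, 0.158] [294.72564568 223.26791277]
[0.482, -0.244, 0.158] [323.5768268  271.74486117]
[0.492, -0.244, 0.158] [355.5234712  263.54825308]
[0.482, -0.233, 0.17] [310.12311055 216.06524762]
[0.494, -0.233, 0.158] [346.85228121 237.61813211]
[-2.000e-02 -4.034e+01  7.760e+00 -2.264e+01  1.000e-02  0.000e+00
 -0.000e+00] [ 0.01692622 -0.02611123 -0.03469354]
```

View pics/s3.png

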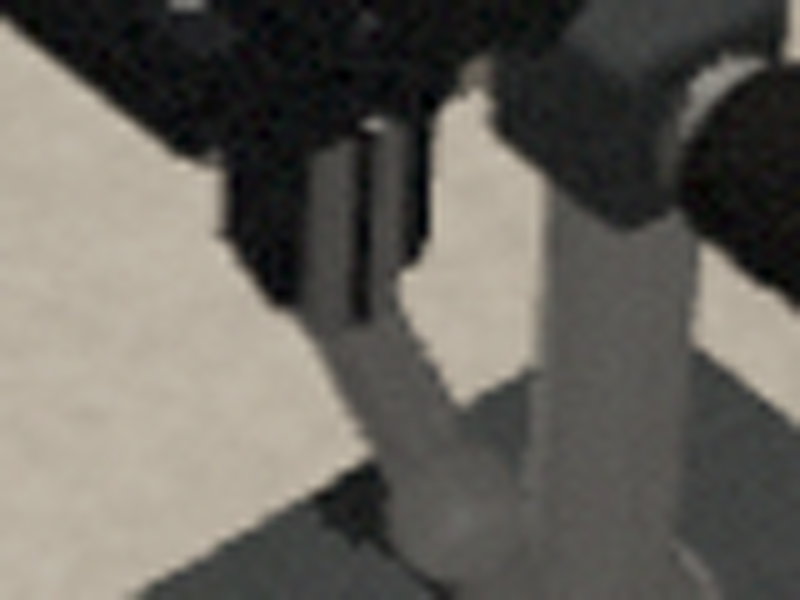

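The seen fingertips sit about 20 mm above the reported TCP. In this crop they end at z ≈ 0.16, just over the blade, which is why there was no contact. I'll lift slightly, back off the way I came, go lower by that amount, and re-check.

{"name": "move_arm", "arguments": {
  "commands": "0 0 0 -0.5 0 0 0;0 0 -0.7 0 0 0 0;0 0 -0.7 0 0 0 0;0 0 -0.7 0 0 0 0;0 0 -1 0 0 0 0;0 0 -1.2 0 0 0 0;0 0 0 0 0 0 0;0 0 0 1 0 0 0;0 0 0 1 0 0 0;0 0 0 0.7 0 0 0;0 0 0 0 0 0 0;0 0 0 0 0 0 0"
}}

```text
t: 7.82
eef_pos: [0.4388, -0.2367, 0.1152]
tool_rot: [-0.001, 0.676, 0.737, -0.001]
contact_force: [0.2, -0.3, -0.5]
gripper_width: 0.0
```

```bash
python3 -c "
from h import *
o,p,R=tool();c=cam('side');print(p,o['contact_force'],o['gripper_width'],proj(c,p),proj(c,p+[0,-.011,.02]))
a=c['img'][270:370,280:440,::-1];cv2.imwrite('pics/s4.png',cv2.resize(a,None,fx=5,fy=5,interpolation=cv2.INTER_CUBIC))"
```

```text
[ 0.43882712 -0.23673725  0.11519072] [ 0.18105567 -0.33973335 -0.45066193] 0.00026485553631278106 [[314.86890556 349.65290643]] [[317.39814493 345.0205594 ]]
```

View pics/s4.png

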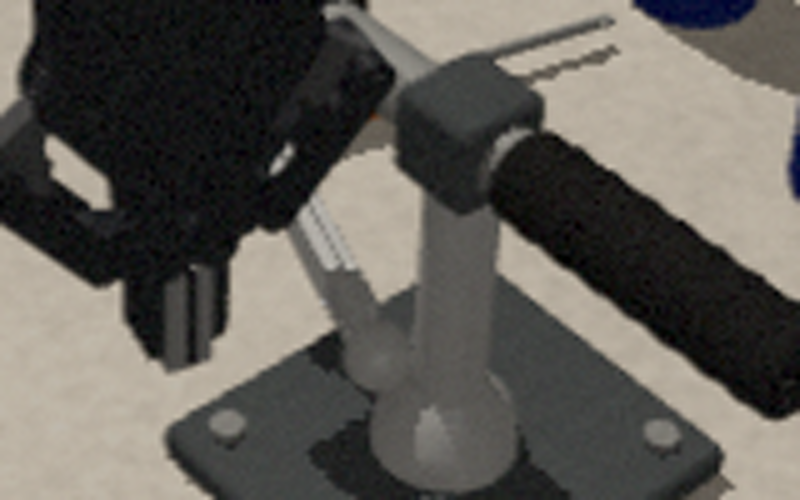

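Side crop: the tip is at full-image (317.2,343.6), which confirms it is about 21 mm above the reported TCP, so the tip is at z ≈ 0.137. The knuckles are at z ≥ 0.19, above the bar. Now I'll advance to contact.

{"name": "move_arm", "arguments": {
  "commands": "0 0 0.5 0 0 0 0;0 0 0.5 0 0 0 0;0 0 0.5 0 0 0 0;0 0 0.5 0 0 0 0;0 0 0.3 0 0 0 0;0 0 0.2 0 0 0 0;0 0 0.2 0 0 0 0;0 0 0.2 0 0 0 0;0 0 0.2 0 0 0 0;0 0 0 0 0 0 0;0 0 0 0 0 0 0"
}}

```text
t: 8.78
eef_pos: [0.4694, -0.2343, 0.116]
tool_rot: [-0.0, 0.676, 0.737, -0.0]
contact_force: [-2.8, -0.2, 1.0]
gripper_width: -0.001
```

{"name": "move_arm", "arguments": {
  "commands": "0 0 0.25 0 0 0 0;0 0 0.25 0 0 0 0;0 0 0.25 0 0 0 0;0 0 0.25 0 0 0 0;0 0 0.25 0 0 0 0;0 0 0.25 0 0 0 0;0 0 0.2 0 0 0 0;0 0 0.2 0 0 0 0;0 0 0 0 0 0 0;0 0 0 0 0 0 0"
}}

```text
t: 9.62
eef_pos: [0.4874, -0.2344, 0.116]
tool_rot: [-0.0, 0.676, 0.736, -0.001]
contact_force: [-6.5, -5.3, 1.8]
gripper_width: -0.002
```

{"name": "move_arm", "arguments": {
  "commands": "0 0 0.15 0 0 0 0;0 0 0.15 0 0 0 0;0 0 0.15 0 0 0 0;0 0 0 0 0 0 0;0 0 0 0 0 0 0"
}}

```text
t: 10.03
eef_pos: [0.4916, -0.2341, 0.1159]
tool_rot: [-0.0, 0.677, 0.736, -0.001]
contact_force: [-6.9, -5.0, 2.8]
gripper_width: -0.001
```

{"name": "move_arm", "arguments": {
  "commands": "0 0 0.1 0 0 0 0;0 0 0.1 0 0 0 0;0 0 0 0 0 0 0;0 0 0 0 0 0 0"
}}

```text
t: 10.37
eef_pos: [0.4934, -0.2339, 0.1159]
tool_rot: [-0.001, 0.677, 0.736, -0.001]
contact_force: [-7.4, -3.7, 3.2]
gripper_width: -0.002
```

{"name": "move_arm", "arguments": {
  "commands": "0 0 0.1 0 0 0 0;0 0 0.1 0 0 0 0;0 0 0 0 0 0 0;0 0 0 0 0 0 0"
}}

```text
t: 10.7
eef_pos: [0.4953, -0.2336, 0.1159]
tool_rot: [-0.001, 0.677, 0.736, -0.001]
contact_force: [-7.7, -3.8, 3.5]
gripper_width: -0.0
```

{"name": "move_arm", "arguments": {
  "commands": "0 0 0.1 0 0 0 0;0 0 0 0 0 0 0;0 0 0 0 0 0 0"
}}

```text
t: 10.95
eef_pos: [0.4962, -0.2335, 0.1159]
tool_rot: [-0.001, 0.677, 0.736, -0.001]
contact_force: [-8.3, -3.8, 4.5]
gripper_width: 0.001
```

{"name": "move_arm", "arguments": {
  "commands": "0 0 0.1 0 0 0 0;0 0 0 0 0 0 0;0 0 0 0 0 0 0"
}}

```text
t: 11.2
eef_pos: [0.4965, -0.2334, 0.1158]
tool_rot: [-0.001, 0.677, 0.736, -0.002]
contact_force: [-10.7, -3.5, 5.8]
gripper_width: 0.002
```

{"name": "move_arm", "arguments": {
  "commands": "0 0 0.1 0 0 0 0;0 0 0 0 0 0 0;0 0 0 0 0 0 0"
}}

```text
t: 11.45
eef_pos: [0.4966, -0.2334, 0.1158]
tool_rot: [-0.002, 0.677, 0.736, -0.002]
contact_force: [-11.8, -2.6, 7.4]
gripper_width: 0.0
```

```bash
python3 -c "
from h import *
c=cam('side')
import math
for th in (0.15,.2,.25):
  a=.303-.35+th; e=np.array([.4942,-.1264,.15])+.145*np.array([math.sin(a),-math.cos(a),0]); print(th,e.round(3),proj(c,e)[0].round(1),(proj(c,e)[0]-[320,290])*8)
a=c['img'][290:365,320:420,::-1];cv2.imwrite('pics/s5.png',cv2.resize(a,None,fx=8,fy=8,interpolation=cv2.INTER_CUBIC))"
```

```text
0.15 [ 0.509 -0.271  0.15 ] [369.4 336.2] [395.46294825 369.74452369]
0.2 [ 0.516 -0.27   0.15 ] [373.7 334.6] [429.859962   356.40549569]
0.25 [ 0.523 -0.268  0.15 ] [377.8 332.7] [462.79896557 341.92339196]
```

View pics/s5.png

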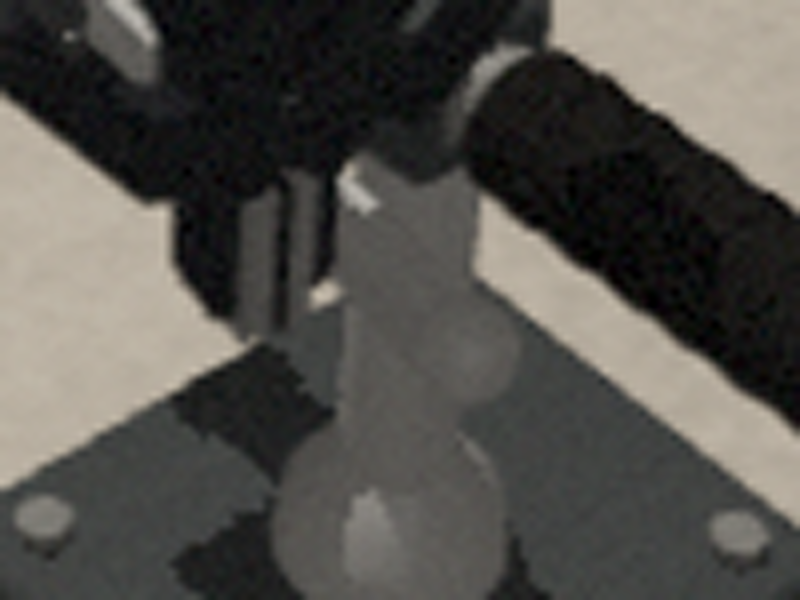

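Side crop: the ball is at crop (468,350) against a prediction of (463,342) for 0.25 rad, so the lever is at its stop and clear of the grip. The force has risen to 12 N. Now I'll release fully. The upward force suggests the contact is partly on the fingertip's chamfer, so I'll go 6 mm lower for the second press.

{"name": "move_arm", "arguments": {
  "commands": "0 0 -0.3 0 0 0 0;0 0 -0.3 0 0 0 0;0 0 -0.3 0 0 0 0;0 0 -0.3 0 0 0 0;0 0 -0.4 0 0 0 0;0 0 -0.4 0 0 0 0;0 0 -0.5 0 0 0 0;0 0 -0.5 0 0 0 0;0 0 -0.5 0 0 0 0;0 0 -0.5 0 0 0 0;0 0 -0.5 0 0 0 0;0 0 0 0 0 0 0"
}}

```text
t: 12.5
eef_pos: [0.4551, -0.2354, 0.1162]
tool_rot: [0.0, 0.676, 0.737, 0.0]
contact_force: [-0.1, 0.5, 0.0]
gripper_width: -0.002
```

{"name": "move_arm", "arguments": {
  "commands": "0 0 0 0.3 0 0 0;0 0 0 0.3 0 0 0;0 0 0 0 0 0 0;0 0 0 0 0 0 0;0 0 0 0 0 0 0;0 0 0 0 0 0 0;0 0 0 0 0 0 0;0 0 0 0 0 0 0"
}}

```text
t: 13.17
eef_pos: [0.4557, -0.2355, 0.1102]
tool_rot: [0.0, 0.676, 0.737, 0.0]
contact_force: [0.0, 0.6, 0.2]
gripper_width: 0.001
```

```bash
python3 -c "
from h import *
o,p,R=tool();c=cam('side');print(p,o['contact_force'],o['t'],R.as_matrix().round(3))
t=cam('top')
a=c['img'][270:370,280:440,::-1];cv2.imwrite('pics/s6.png',cv2.resize(a,None,fx=5,fy=5,interpolation=cv2.INTER_CUBIC))"
```

```text
[ 0.45570562 -0.23547439  0.11015037] [0.03977412 0.60799093 0.21818823] 13.1667 [[-0.087  0.996  0.   ]
 [ 0.996  0.087 -0.   ]
 [-0.     0.    -1.   ]]
```

View pics/s6.png

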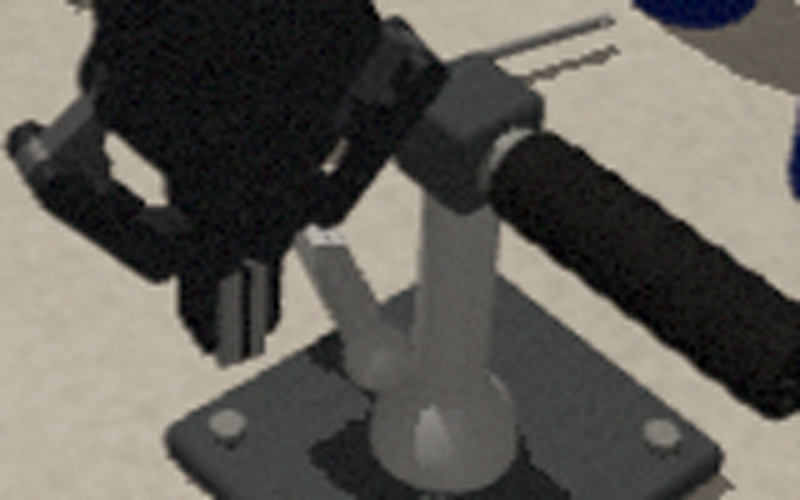

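The lever is fully back out, with the ball at crop (380,355), the same as at rest. Now the second press. My 12 views are used up, so the remaining checks are numeric.

{"name": "move_arm", "arguments": {
  "commands": "0 0 0.3 0 0 0 0;0 0 0.3 0 0 0 0;0 0 0.3 0 0 0 0;0 0 0.25 0 0 0 0;0 0 0.25 0 0 0 0;0 0 0.25 0 0 0 0;0 0 0.25 0 0 0 0;0 0 0.25 0 0 0 0;0 0 0.25 0 0 0 0;0 0 0.25 0 0 0 0;0 0 0.25 0 0 0 0;0 0 0.25 0 0 0 0"
}}

```text
t: 14.27
eef_pos: [0.4854, -0.2345, 0.11]
tool_rot: [-0.0, 0.677, 0.736, -0.001]
contact_force: [-5.7, -4.8, 2.2]
gripper_width: 0.003
```

{"name": "move_arm", "arguments": {
  "commands": "0 0 0.2 0 0 0 0;0 0 0.2 0 0 0 0;0 0 0.15 0 0 0 0;0 0 0.15 0 0 0 0;0 0 0.1 0 0 0 0;0 0 0.1 0 0 0 0;0 0 0 0 0 0 0;0 0 0 0 0 0 0;0 0 0 0 0 0 0"
}}

```text
t: 15.02
eef_pos: [0.4937, -0.2337, 0.1099]
tool_rot: [-0.001, 0.677, 0.736, -0.001]
contact_force: [-8.6, -4.7, 4.0]
gripper_width: -0.005
```

{"name": "move_arm", "arguments": {
  "commands": "0 0 0.1 0 0 0 0;0 0 0 0 0 0 0;0 0 0 0 0 0 0"
}}

```text
t: 15.27
eef_pos: [0.4946, -0.2336, 0.1099]
tool_rot: [-0.001, 0.677, 0.736, -0.001]
contact_force: [-7.0, -3.5, 4.5]
gripper_width: -0.005
```

{"name": "move_arm", "arguments": {
  "commands": "0 0 0.1 0 0 0 0;0 0 0.1 0 0 0 0;0 0 0 0 0 0 0;0 0 0 0 0 0 0"
}}

```text
t: 15.6
eef_pos: [0.4962, -0.2334, 0.1099]
tool_rot: [-0.001, 0.677, 0.736, -0.002]
contact_force: [-9.1, -2.4, 5.5]
gripper_width: -0.005
```

{"name": "move_arm", "arguments": {
  "commands": "0 0 0.1 0 0 0 0;0 0 0 0 0 0 0;0 0 0 0 0 0 0"
}}

```text
t: 15.85
eef_pos: [0.4963, -0.2334, 0.1099]
tool_rot: [-0.002, 0.677, 0.736, -0.002]
contact_force: [-11.5, -3.8, 6.7]
gripper_width: -0.003
```

{"name": "move_arm", "arguments": {
  "commands": "0 0 0.1 0 0 0 0;0 0 0 0 0 0 0;0 0 0 0 0 0 0"
}}

```text
t: 16.1
eef_pos: [0.4964, -0.2334, 0.1098]
tool_rot: [-0.003, 0.677, 0.736, -0.002]
contact_force: [-13.9, -3.1, 9.2]
gripper_width: 0.002
```

```bash
python3 -c "
from h import *
c=cam('side');g=cv2.cvtColor(c['img'],cv2.COLOR_RGB2GRAY);r=cv2.GaussianBlur(g[315:355,360:395],(0,0),.8)
h=cv2.HoughCircles(cv2.resize(r,None,fx=6,fy=6,interpolation=cv2.INTER_CUBIC),cv2.HOUGH_GRADIENT,1.5,60,param1=60,param2=12,minRadius=25,maxRadius=45)
print(h[0]/6+[360,315,0]);o=bot.get_obs();print(o['contact_force'],o['eef_pos'],o['t'],o['torque'])"
```

```text
[[385.875      321.375        6.51666641]
 [393.625      328.875        5.56666708]]
[-14.29717784  -2.7246866    9.95913078] [ 0.49642561 -0.23342237  0.10980435] 16.15 [-0.65481231  2.72834706  0.04959895]
```

```bash
python3 -c "
from h import *
c=cam('side');t=cam('top')
ref=cv2.resize(cv2.imread('pics/s5.png',0),(100,75),interpolation=cv2.INTER_AREA)   # first press, at stop; origin (320,290)
T=ref[34:52,51:68]; g=cv2.cvtColor(c['img'],cv2.COLOR_RGB2GRAY)[310:360,345:400]
m=cv2.matchTemplate(g,T,cv2.TM_CCOEFF_NORMED);_,v,_,l=cv2.minMaxLoc(m);print('match',v,np.array(l)+[345,310],'expected',[371,324])
a=cv2.imread('pics/t1.png');d=cv2.absdiff(a,t['img'][:,:,::-1]).max(2)
d=cv2.GaussianBlur(d,(0,0),1.5); n,_,s,_=cv2.connectedComponentsWithStats((d>25).astype(np.uint8));print('changed blobs top',s[1:])
o=bot.get_obs();print(o['contact_force'],o['t'],o['joint_vel'].round(3))"
```

```text
match 0.9958490133285522 [371 324] expected [371, 324]
changed blobs top [[  347   196   293   284 48021]
 [  576   255     5     9    18]
 [  555   276    19    26   220]
 [  557   314     1     1     1]
 [  287   471    28     9   176]]
[-14.58993851  -3.14279174   9.24754614] 16.25 [ 0.001 -0.     0.001  0.002  0.001  0.     0.001]
```

The lever is at the same stop position as on the first press (template match 0.996 at the same pixel), and the arm is still. I'm handing in.

```bash
python3 -c "
from h import *
print(bot.hand_in());o=bot.get_obs();print(o['t'],o['contact_force'])"
```

```text
the job is handed in; nothing more can be done
None
the job is handed in; nothing more can be done
```

I pressed the brake lever in to its stop with the back of the shut fingers, let it spring fully out, then pressed it to its stop again. I handed in at about 16 s while still holding it there.

**Checks that agreed:**
- **First press:** the ball at the lever's end was seen within about 1 px of where 0.25 rad puts it, and the tool stopped moving while the force rose to about 12 N.
- **Release:** the ball was back at its rest pixel, with no force on the tool.
- **Second press:** the ball matched the first stop at the same pixel (match score 0.996). The hold was steady at about 14 N.
- **Table:** a comparison of top views before and after showed no change around the release lever or the loose objects left of the brake handle. The arm hid the area around the brake handle, including the phone, in that view.

**Checks that disagreed or could not be made:**
- **Fingertip height:** in the images the fingertips sat about 20 mm above the reported TCP. My first approach therefore passed just over the blade without contact. I backed off and went lower.
- **Upward force:** 9–10 N of upward force came with the final push. I take it as friction or the fingertip's bevelled edge on the blade. Contact with the bar is unlikely, because the ratio was the same with the tool 6 mm lower, but I had no direct view of the knuckle's clearance over the bar.
- **Ball check:** a circle detection on the ball failed during the second press, so I used the template match instead.

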